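# Send the piston across to the drying rack

### The arm

A 6-joint arm with a two-finger parallel gripper is mounted at the origin on the work surface. World frame = base frame: x ahead of the robot, y to its left, z up, the work surface at z = 0. Lengths are in mm, angles in rad, forces in N, time in s.
With the tool pointing down it reaches from about 350 to 775 mm from the base axis. Payload 7.3 kg.
Tool frame: the origin (TCP) lies at the very end of the fingers, on their centre line; the grasp point (between the pads) lies bot.grip_point_offset behind it (bot.grip_point_offset is the distance from the TCP to the grasp point, in mm); z points along the fingers, y is the line along which they close (so a half turn about z gives the same grasp; the last joint's range is limited). The gripper opens to 92 mm and grips with 3 to 60 N. Pads are 19 mm wide; open, the fingers measure 130 mm over their backs; the gripper's body (75 mm by 190 mm) begins 47 mm behind the grasp point.
Start: joints at [1.069, 0.342, 1.524, -0, 1.275, -0.146], TCP at [182.865, 492.143, 226.741] pointing down, gripper open.
Joint ranges: [-2.53, 2.53], [-0.77, 2.02], [0.04, 2.7], [-1, 4.14], [0.28, 2.66], [-3.11, 3.11]. Speed limits (rad/s): [2.57, 2.57, 3.14, 3.14, 3.14, 3.14].

### API

Orientations are given as [roll, pitch, yaw] about the fixed x, y, z axes, in that order (R = Rz(yaw) Ry(pitch) Rx(roll)).
In Python, from plant import bot gives the robot as it stands. The module is installed in compiled form; this text tells all that it offers.
- The arm moves only by the tool carry_out, never from a script. Its argument "plan" is a list of rows, each an object of numbers: "tx", "ty", "tz": the shift along the world's x, y, z in mm; "rx", "ry", "rz": the turn, a rotation vector about the world's x, y, z in rad. A call has 1 to 12 rows; each row shifts and turns the commanded pose from where the row before left it; what a row does not reach is not made up. A row lasts 1/10 s, in which the tool goes at most 50 mm and 8.59 degrees, less where a joint would pass 70% of its speed; a pose out of reach is approached as far as the arm can. A call with a gripper value outside its range is refused whole. "gripper" is the closure, from 0 (fully open) to 1 (shut), set as the call begins (left out, the last holds). The fingers move at their own pace and stop on an object; the grip force is fixed at half the most. Time passes only in rows, so rows that do not move let the fingers close. It gives the time, the measured TCP pose, the force, the opening and the grip force at its end, in the units of the state.
- bot.get_obs(): the state, without advancing time (a new reading comes with each control period).
- bot.capture(name): name is "scene" or "side" or "wrist"; returns the picture (384x512x3 uint8, red, green, blue); there is no depth.
- bot.camera_model(name): a dict with "camera_matrix" (3x3 intrinsics, pixels), "R" (3x3) and "t" (3): a world point X has camera coordinates R X + t. Camera axes: x right, y down, z forward; pixel columns grow to the right and rows downward; lengths in mm; the calibration is good to about 2 mm. A picture is of the moment at which its call begins: read the wrist's pose just before it. camera_model takes no time and is no camera call; for the wrist camera it gives the pose at the moment of the call.
- bot.close_job(): hands the job in; it is judged then, once.
The state is a dict: "time": time; "joint_positions": joint angles; "dq": joint speeds; "tau": joint torques, N m; "tool_pos": TCP position; "tcp_rot": TCP orientation; "contact_force": force on the tool from outside, world axes, zero at the start; "moment": the same for the moment, N m; "grip_width": finger opening in mm; "finger_force": force on a finger pad.
Only numpy, scipy, OpenCV 4.12 (cv2) and the standard library are available. Lean on these libraries where they do the work, as an engineer would, in place of code of your own. Each camera call takes 0.05 s, during which the arm holds its last target. There are 200 camera calls.

### The job

Stand the piston upright in the middle of the aluminium tray and let go of it, then push the tray across the gap from the plywood riser onto the steel rack, under its wire shelf, until it sits square and up against the stop at the far end. Keep the tray sliding flat all the way: do not lift it, let it sag into the gap or tip the piston. Do not knock against the rack, and leave the connecting rod and the oil bottle where they are.

Things in the scene. Friction and masses are not known exactly. Their poses are not given: they have to be found in the camera images.
- piston: Bare aluminium engine piston, a plain cylinder 58 mm in diameter and 66 mm high with ring grooves near the top and a pin hole across its lower half, about 0.4 kg. Stands upright on the bench to the left or the right of the riser and rack. Origin: centre of its underside; z up.
- tray: Open rectangular aluminium tray, 130 mm wide (x), 180 mm long (y), 38 mm high over all, floor and walls 3 mm thick, about 0.3 kg, empty. Lies loose on the riser, its +y end wall towards the gap. Origin: centre of its underside; y along its length towards the gap, z up.
- riser: Fixed plywood bench riser, 200 mm wide (x), 215 mm long (y), its flat top 80 mm above the bench. Origin: on the bench (z = 0) under the middle of the edge that faces the gap; its +y axis points across the gap in the direction of the push, so the top spans y from -215 mm to 0.
- rack: Fixed steel rack beyond the gap (55 to 70 mm from the riser's edge), parallel to the riser. Deck 200 mm wide (x), 78 mm above the bench, 2 mm lower than the riser; entrance edge rounded. Origin: on the bench (z = 0) under the middle of its entrance edge; +y points in the direction of the push. A tray that is home has its centre at y = 107 mm, its rear wall 17 mm inside the entrance edge.
- rack_stop (a point): Middle of the face of the stop, a 20 mm high steel bar across the far end of the rack's deck, at y = 197 mm of the rack; the point lies 10 mm above the deck.
- rack_shelf (a point): Middle of the lower front edge of the wire shelf above the deck, 212 mm above the bench. The shelf, 10 mm thick and 226 mm wide, runs from here (straight above the entrance edge) 205 mm on, carried only by two posts beside the far end (y = 197, x = -108 and 108 mm of the rack). An upright gripper behind the tray meets this edge before the tray is home; one leaning back 35 to 45 degrees passes below.
- conrod: Bystander: steel connecting rod lying flat, 150 mm long along y, 54 mm wide at the big end, 20 mm high, on the opposite side of the rig from the piston. Origin: underside, near its middle.
- oil: Bystander: black oil bottle, 72 mm diameter, 190 mm high, standing on the bench to the left beyond the rack's far end. Origin: centre of its underside.
Mind the look-alikes: they are no part of the job. Leave any yellow look-alike of the piston alone. What is shaped like the tray but red is not meant.

How it is judged:
By the outcome, as a careful person would: the job done as asked, in the order asked, and still so for the second after the job is handed in, with the robot touching nothing.
It also fails if it takes over 67 s, if anything falls off the work surface, if the arm or the gripper's body presses on something with over 40 N, if the wrist force passes 120 N, or if a joint passes its speed limit or range.

## Working session

There is one attempt and no reset: what is moved stays moved. The work goes in short steps, Python scripts to look and compute and a tool call to move; the robot and the scene stay as the last step left them, time stands still between calls to the robot, and variables do not carry over. Pictures are saved under pics/ and viewed, at most 13 in all, crops included, and the job is handed in when it is done.

Besides the shell and the picture viewer there is one more tool, called as name(argument=value, ...) on one line, values as JSON. carry_out: Moves the arm, as the interface text tells. Its arguments: {"type":"object","properties":{"plan":{"type":"array"},"gripper":{"type":"number"}},"required":["plan"]}

```bash
mkdir -p pics
python3 - <<'E'
from plant import bot
import cv2
o=bot.get_obs();print(o, bot.grip_point_offset)
for n in("scene","side"):
    cv2.imwrite(f"pics/{n}0.png",cv2.cvtColor(bot.capture(n),cv2.COLOR_RGB2BGR))
    m=bot.camera_model(n);print(n,m)
E
```

```text
{'time': 0.0, 'joint_positions': array([ 1.06899134e+00,  3.42734956e-01,  1.52500350e+00,  8.23369478e-06,
        1.27537720e+00, -1.45961495e-01]), 'dq': array([ 0.00095451, -0.00021006,  0.00053864, -0.00087125,  0.00125502,
       -0.00036877]), 'tau': array([ 7.27957158e-04, -4.31243491e+01, -2.44224823e+01,  7.18063815e-02,
        5.58493752e-02, -1.53048313e-04]), 'tool_pos': array([182.66631395, 491.77677407, 226.04332189]), 'tcp_rot': array([-3.14008699e+00, -2.29300667e-04,  2.78574659e+00]), 'contact_force': array([-0.50083271, -0.56250262, -0.00744462]), 'moment': array([-0.0304009 , -0.02257796, -0.02136459]), 'finger_force': 0.0, 'grip_width': 91.96788968294182} 18.8
scene {'camera_matrix': array([[384.46072889,   0.        , 250.93121808],
       [  0.        , 384.46072889, 194.09997331],
       [  0.        ,   0.        ,   1.        ]]), 'R': array([[ 0.74987647,  0.66146829, -0.01204095],
       [ 0.43015387, -0.50131237, -0.75076865],
       [-0.50264593,  0.55780428, -0.66045549]]), 't': array([-279.93860254, -105.21876903, 1409.37561911])}
side {'camera_matrix': array([[467.99516458,   0.        , 259.85838107],
       [  0.        , 467.99516458, 192.34682724],
       [  0.        ,   0.        ,   1.        ]]), 'R': array([[ 0.73631073, -0.67653029,  0.01238058],
       [-0.38309392, -0.43188784, -0.8165243 ],
       [ 0.55775045,  0.59647268, -0.57717829]]), 't': array([-369.12744522,  251.17671739, 1138.18770404])}
```

View pics/scene0.png

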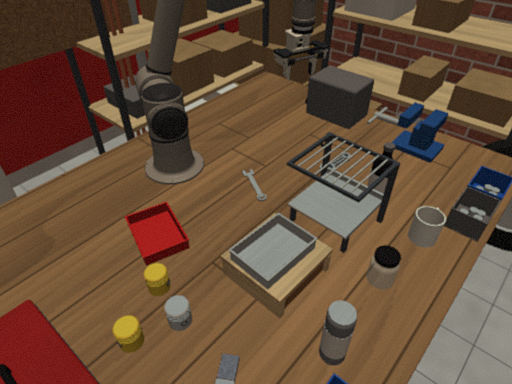

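View pics/side0.png

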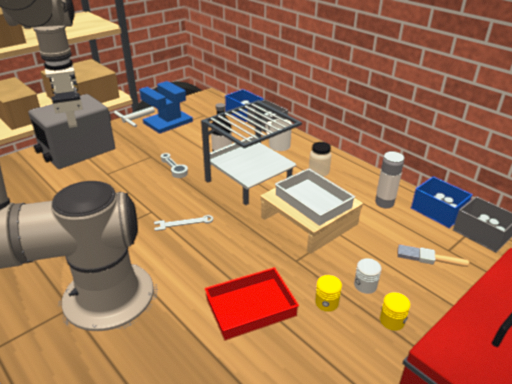

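Scene view: tray on riser near (273,248), rack near (340,200), grey piston at (178,312), and yellow look-alikes and a red tray to the left. Side view: tray (314,195), rack (252,160), piston (368,275). I'll zoom in to pick corners.

Run:
```python
import cv2
a=cv2.imread("pics/scene0.png")[130:330,150:410];cv2.imwrite("pics/sc.png",cv2.resize(a,None,fx=3,fy=3,interpolation=cv2.INTER_CUBIC))
a=cv2.imread("pics/side0.png")[85:295,150:410];cv2.imwrite("pics/sd.png",cv2.resize(a,None,fx=2.85,fy=2.85,interpolation=cv2.INTER_CUBIC))
```

```text
(no output)
```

View pics/sc.png

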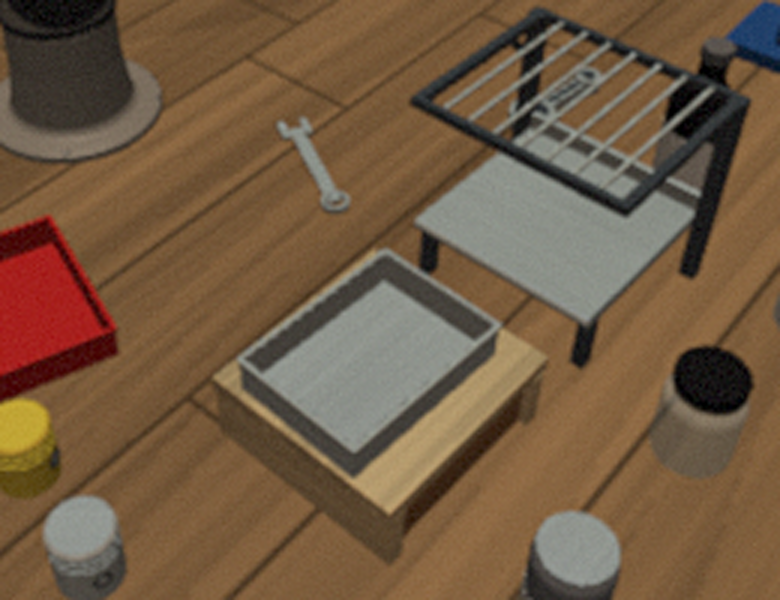

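View pics/sd.png

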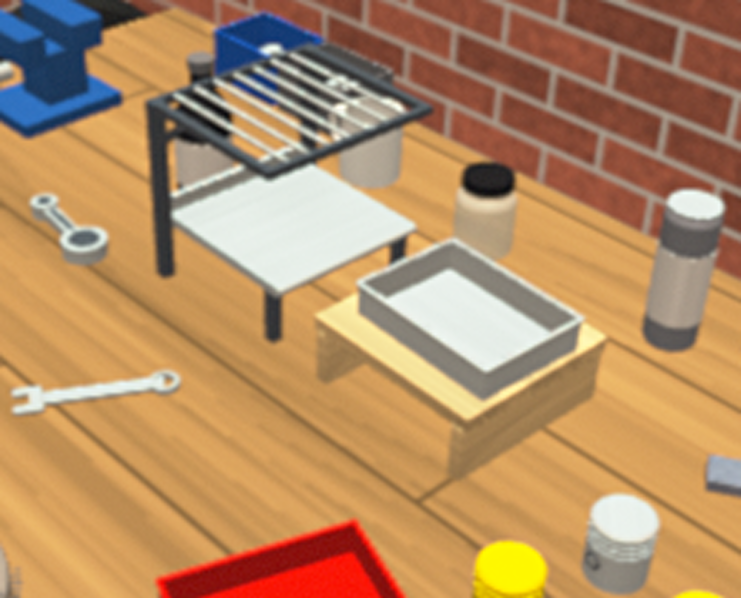

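Scene crop: riser corners at (215,378), (390,513), (546,357); tray rim corners at (239,357), (354,460), (500,326), (386,250); deck entrance (416,222)–(586,322). Side crop: tray rim corners at (360,284), (487,372), (581,320), (452,240); piston top at (624,520). I'll cast rays onto the known heights.

```bash
cat > h.py <<'E'
import numpy as np
def ray(m,u,v,z):
    R,t=m["R"],m["t"];C=-R.T@t
    d=R.T@np.linalg.solve(m["camera_matrix"],[u,v,1.]);return C+d*(z-C[2])/d[2]
def proj(m,X):
    p=m["camera_matrix"]@(m["R"]@np.asarray(X,float)+m["t"]);return p[:2]/p[2]
E
python3 - <<'E'
from plant import bot
from h import *
np.set_printoptions(precision=1,suppress=True)
S=bot.camera_model("scene");D=bot.camera_model("side")
sc=lambda u,v,z:ray(S,150+u/3,130+v/3,z)[:2]
sd=lambda u,v,z:ray(D,150+u/2.85,85+v/2.85,z)[:2]
for n,f,pts,z in [("riserS",sc,[(215,378),(390,513),(546,357)],80),("riserD",sd,[(316,317),(470,415),(605,343)],80),
 ("trayS",sc,[(239,357),(354,460),(500,326),(386,250)],118),("trayD",sd,[(360,284),(487,372),(581,320),(452,240)],118),
 ("entS",sc,[(416,222),(586,322)],78),("entD",sd,[(277,290),(415,228)],78),("shS",sc,[(413,98),(628,210),(747,100),(540,10)],222),("shD",sd,[(150,102),(267,173),(431,108)],222),
 ("piS",sc,[(82,527)],66),("piD",sd,[(624,520)],66),("crD",sd,[(42,203),(88,240)],10)]:
    P=np.array([f(*p,z) for p in pts]);e=np.diff(P,axis=0)
    print(n,P.tolist() if 0 else P.round(1).tolist(),"mean",P.mean(0),"len",np.linalg.norm(e,axis=1),"ang",np.degrees(np.arctan2(e[:,1],e[:,0])))
E
```

```text
riserS [[480.6, -233.5], [675.4, -240.0], [681.1, -29.4]] mean [ 612.4 -167.7] len [194.8 210.7] ang [-1.9 88.4]
riserD [[482.4, -23.4], [483.7, -230.6], [666.1, -245.3]] mean [ 544.1 -166.4] len [207.1 183. ] ang [-89.6  -4.6]
trayS [[503.9, -225.5], [640.4, -242.0], [647.3, -56.5], [517.3, -47.1]] mean [ 577.2 -142.8] len [137.5 185.6 130.4] ang [ -6.9  87.9 175.8]
trayD [[517.2, -49.7], [504.6, -228.5], [633.6, -234.9], [646.5, -55.0]] mean [ 575.5 -142. ] len [179.3 129.2 180.4] ang [-94.   -2.8  85.9]
entS [[490.7, 36.2], [685.3, 30.2]] mean [588.   33.2] len [194.7] ang [-1.8]
entD [[486.6, 40.9], [682.7, 30.4]] mean [584.7  35.7] len [196.5] ang [-3.1]
shS [[477.1, 37.2], [699.6, 29.5], [706.5, 229.2], [484.3, 236.1]] mean [591.9 133. ] len [222.7 199.8 222.3] ang [ -2.   88.  178.2]
shD [[480.7, 238.3], [474.3, 41.0], [696.3, 31.1]] mean [550.4 103.5] len [197.5 222.3] ang [-91.9  -2.5]
piS [[497.9, -398.5]] mean [ 497.9 -398.5] len [] ang []
piD [[491.3, -400.8]] mean [ 491.3 -400.8] len [] ang []
crD [[458.8, 452.0], [452.3, 343.4]] mean [455.6 397.7] len [108.8] ang [-93.4]
```

carry_out(plan=[{"tz":42},{"tz":42},{"tz":42},{"tx":26,"ty":-38},{"tx":26,"ty":-38},{"tx":26,"ty":-38},{"tx":26,"ty":-38},{"tx":26,"ty":-38},{"tx":26,"ty":-38},{"tx":26,"ty":-38},{"tx":26,"ty":-38},{"tx":26,"ty":-38}])

```text
invalid input at $.plan[0]: expected keys tx, ty, tz, rx, ry, rz
```

carry_out(plan=[{"tx":10,"ty":-45},{"tx":10,"ty":-45},{"tx":10,"ty":-45},{"tx":8,"ty":-45},{"tx":6,"ty":-45,"rz":0.05},{"tx":6,"ty":-45,"rz":0.05},{"tx":6,"ty":-45,"rz":0.05},{"tx":6,"ty":-45,"rz":0.05},{"ty":-45,"rz":0.05},{"ty":-40,"rz":0.05},{"ty":-40},{"ty":-30}])

```text
invalid input at $.plan[0]: expected keys tx, ty, tz, rx, ry, rz
```

carry_out(plan=[{"tx":0,"ty":0,"tz":42,"rx":0,"ry":0,"rz":0},{"tx":0,"ty":0,"tz":42,"rx":0,"ry":0,"rz":0},{"tx":0,"ty":0,"tz":42,"rx":0,"ry":0,"rz":0},{"tx":26,"ty":-38,"tz":0,"rx":0,"ry":0,"rz":0},{"tx":26,"ty":-38,"tz":0,"rx":0,"ry":0,"rz":0},{"tx":26,"ty":-38,"tz":0,"rx":0,"ry":0,"rz":0},{"tx":26,"ty":-38,"tz":0,"rx":0,"ry":0,"rz":0},{"tx":26,"ty":-38,"tz":0,"rx":0,"ry":0,"rz":0},{"tx":26,"ty":-38,"tz":0,"rx":0,"ry":0,"rz":0},{"tx":26,"ty":-38,"tz":0,"rx":0,"ry":0,"rz":0},{"tx":26,"ty":-38,"tz":0,"rx":0,"ry":0,"rz":0},{"tx":26,"ty":-38,"tz":0,"rx":0,"ry":0,"rz":0}])

```text
time: 1.3
tool_pos: [417.4, 148.4, 352.6]
tcp_rot: [3.142, -0.0, 2.786]
contact_force: [1.2, 0.7, 0.4]
grip_width: 91.5
finger_force: 0.0
```

carry_out(plan=[{"tx":6,"ty":-45,"tz":0,"rx":0,"ry":0,"rz":0},{"tx":6,"ty":-45,"tz":0,"rx":0,"ry":0,"rz":0},{"tx":6,"ty":-45,"tz":0,"rx":0,"ry":0,"rz":0},{"tx":6,"ty":-45,"tz":0,"rx":0,"ry":0,"rz":0.04},{"tx":6,"ty":-45,"tz":-9,"rx":0,"ry":0,"rz":0.04},{"tx":6,"ty":-45,"tz":-9,"rx":0,"ry":0,"rz":0.04},{"tx":6,"ty":-45,"tz":-9,"rx":0,"ry":0,"rz":0.04},{"tx":7,"ty":-46,"tz":-9,"rx":0,"ry":0,"rz":0.04},{"tx":7,"ty":-46,"tz":-9,"rx":0,"ry":0,"rz":0.04},{"tx":7,"ty":-46,"tz":-9,"rx":0,"ry":0,"rz":0.04},{"tx":7,"ty":-47,"tz":-9,"rx":0,"ry":0,"rz":0.04},{"tx":7,"ty":-48,"tz":-9,"rx":0,"ry":0,"rz":0}])

```text
time: 2.5
tool_pos: [493.7, -399.6, 279.9]
tcp_rot: [3.141, -0.001, 3.107]
contact_force: [1.0, -1.0, 0.4]
grip_width: 91.7
finger_force: 0.0
```

Run:
```python
from plant import bot
import cv2,pickle
from h import *
np.set_printoptions(precision=2,suppress=True)
m=bot.camera_model("wrist");im=bot.capture("wrist")
pickle.dump(m,open("w1.pkl","wb"));o=bot.get_obs()
print(o["tool_pos"],o["tcp_rot"],o["joint_positions"],m["camera_matrix"][0,0],-m["R"].T@m["t"], proj(m,[494,-400,66]))
cv2.imwrite("pics/w1.png",cv2.cvtColor(im,cv2.COLOR_RGB2BGR))
```

```text
[ 492.73 -406.32  275.56] [ 3.14 -0.    3.1 ] [-0.81  0.54  1.08 -0.    1.53 -2.34] 273.0053740825848 [ 418.15 -396.79  438.41] [253.06 169.45]
```

View pics/w1.png

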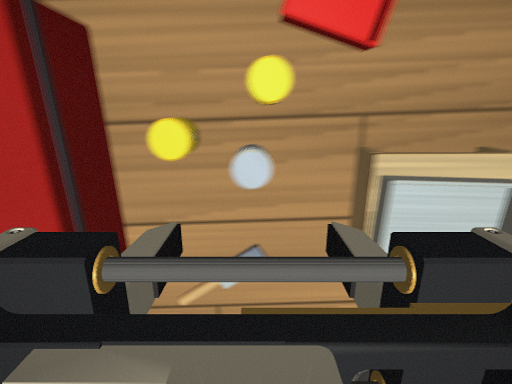

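The wrist view shows the grey piston at (252,167), yellow look-alikes at (172,139) and (270,79), and the tray on the right. Next: measure with settled masks.

```bash
cat > look.py <<'E'
from plant import bot
import cv2
from h import *
np.set_printoptions(precision=2,suppress=True)
bot.capture("wrist");o=bot.get_obs()
m=bot.camera_model("wrist");im=bot.capture("wrist")
hsv=cv2.cvtColor(im,cv2.COLOR_RGB2HSV)
def blob(mask,near):
    n,l,s,c=cv2.connectedComponentsWithStats(mask.astype(np.uint8))
    k=[i for i in range(1,n) if s[i,4]>200];i=min(k,key=lambda i:np.hypot(*(c[i]-near)))
    return c[i],s[i]
E
python3 - <<'E'
from look import *
print(o["tool_pos"],o["tcp_rot"],o["contact_force"])
g=(hsv[...,1]<70)&(hsv[...,2]>120);y=(hsv[...,0]>22)&(hsv[...,0]<35)&(hsv[...,1]>150)
for k,nr in((g,(252,167)),(y,(172,139)),(y,(270,79))):
    c,s=blob(k,np.array(nr));print(c,s,ray(m,*c,66))
E
```

```text
[ 492.5  -402.82  275.91] [ 3.14 -0.    3.1 ] [-0.18 -0.05 -1.06]
[257.25 169.54] [ 237  148   42   43 1399] [ 491.45 -396.99   66.  ]
[177.24 139.61] [ 154  119   49   44 1675] [ 446.58 -501.83   66.  ]
[275.4   80.09] [ 253   56   46   49 1736] [ 378.21 -369.91   66.  ]
```

carry_out(plan=[{"tx":-1,"ty":3,"tz":0,"rx":0,"ry":0,"rz":0},{"tx":0,"ty":2,"tz":-30,"rx":0,"ry":0,"rz":0},{"tx":0,"ty":0,"tz":-40,"rx":0,"ry":0,"rz":0},{"tx":0,"ty":0,"tz":-40,"rx":0,"ry":0,"rz":0},{"tx":0,"ty":0,"tz":-40,"rx":0,"ry":0,"rz":0},{"tx":0,"ty":0,"tz":-20,"rx":0,"ry":0,"rz":0},{"tx":0,"ty":0,"tz":0,"rx":0,"ry":0,"rz":0},{"tx":0,"ty":0,"tz":0,"rx":0,"ry":0,"rz":0}])

```text
time: 3.45
tool_pos: [493.6, -392.2, 112.4]
tcp_rot: [-3.141, 0.001, 3.107]
contact_force: [0.7, 0.8, 0.1]
grip_width: 91.6
finger_force: 0.0
```

Run:
```python
from look import *
print(o["tool_pos"],o["tcp_rot"],o["contact_force"])
g=(hsv[...,1]<70)&(hsv[...,2]>120);print(proj(m,[492,-398,66]))
c,s=blob(g,proj(m,[492,-398,66]));print(c,s,ray(m,*c,66))
cv2.imwrite("pics/w2.png",cv2.cvtColor(im,cv2.COLOR_RGB2BGR))
```

```text
[ 493.95 -392.82  113.19] [-3.14  0.    3.11] [ 0.61 -1.16  0.94]
[246.91 208.56]
[247.37 206.54] [ 212  169   71   73 3934] [ 490.3  -397.56   66.  ]
```

carry_out(plan=[{"tx":-3,"ty":-4,"tz":-10,"rx":0,"ry":0,"rz":0},{"tx":0,"ty":0,"tz":-25,"rx":0,"ry":0,"rz":0},{"tx":0,"ty":0,"tz":-25,"rx":0,"ry":0,"rz":0},{"tx":0,"ty":0,"tz":-21,"rx":0,"ry":0,"rz":0},{"tx":0,"ty":0,"tz":0,"rx":0,"ry":0,"rz":0},{"tx":0,"ty":0,"tz":0,"rx":0,"ry":0,"rz":0},{"tx":0,"ty":0,"tz":0,"rx":0,"ry":0,"rz":0}])

```text
time: 4.25
tool_pos: [490.5, -397.8, 31.3]
tcp_rot: [-3.14, 0.002, 3.106]
contact_force: [0.1, 0.7, -0.0]
grip_width: 92.1
finger_force: 0.0
```

carry_out(plan=[{"tx":0,"ty":0,"tz":0,"rx":0,"ry":0,"rz":0},{"tx":0,"ty":0,"tz":0,"rx":0,"ry":0,"rz":0},{"tx":0,"ty":0,"tz":0,"rx":0,"ry":0,"rz":0},{"tx":0,"ty":0,"tz":0,"rx":0,"ry":0,"rz":0},{"tx":0,"ty":0,"tz":0,"rx":0,"ry":0,"rz":0},{"tx":0,"ty":0,"tz":0,"rx":0,"ry":0,"rz":0},{"tx":0,"ty":0,"tz":0,"rx":0,"ry":0,"rz":0},{"tx":0,"ty":0,"tz":0,"rx":0,"ry":0,"rz":0}], gripper=0.6)

```text
time: 5.05
tool_pos: [490.0, -397.2, 30.0]
tcp_rot: [-3.141, 0.0, 3.106]
contact_force: [-0.4, -1.2, 1.0]
grip_width: 57.6
finger_force: 30.0
```

carry_out(plan=[{"tx":0,"ty":0,"tz":20,"rx":0,"ry":0,"rz":0},{"tx":0,"ty":0,"tz":40,"rx":0,"ry":0,"rz":0},{"tx":0,"ty":0,"tz":40,"rx":0,"ry":0,"rz":0},{"tx":0,"ty":0,"tz":40,"rx":0,"ry":0,"rz":0},{"tx":5,"ty":15,"tz":30,"rx":0,"ry":0,"rz":0},{"tx":12,"ty":35,"tz":0,"rx":0,"ry":0,"rz":0},{"tx":12,"ty":40,"tz":0,"rx":0,"ry":0,"rz":0},{"tx":12,"ty":40,"tz":0,"rx":0,"ry":0,"rz":0},{"tx":12,"ty":40,"tz":0,"rx":0,"ry":0,"rz":0},{"tx":12,"ty":40,"tz":0,"rx":0,"ry":0,"rz":0},{"tx":12,"ty":30,"tz":0,"rx":0,"ry":0,"rz":0},{"tx":8,"ty":15,"tz":0,"rx":0,"ry":0,"rz":0}])

```text
time: 6.25
tool_pos: [574.8, -138.6, 198.8]
tcp_rot: [3.14, -0.002, 3.108]
contact_force: [0.6, 0.0, -3.7]
grip_width: 57.7
finger_force: 30.0
```

carry_out(plan=[{"tx":0,"ty":0,"tz":0,"rx":0,"ry":0,"rz":0},{"tx":0,"ty":0,"tz":0,"rx":0,"ry":0,"rz":0},{"tx":0,"ty":0,"tz":0,"rx":0,"ry":0,"rz":0}])

```text
time: 6.55
tool_pos: [574.3, -143.1, 199.3]
tcp_rot: [-3.141, -0.001, 3.105]
contact_force: [0.3, -0.2, -3.1]
grip_width: 57.3
finger_force: 30.0
```

Run:
```python
from look import *
print(o["tool_pos"],o["tcp_rot"],o["contact_force"],o["grip_width"],o["joint_positions"])
cv2.imwrite("pics/w3.png",cv2.cvtColor(im,cv2.COLOR_RGB2BGR))
import pickle;pickle.dump(m,open("w3.pkl","wb"))
```

```text
[ 574.35 -143.18  199.44] [-3.14 -0.    3.1 ] [-0.48 -1.08 -3.79] 57.775109402301496 [-0.37  0.49  1.37 -0.    1.28 -1.91]
```

View pics/w3.png

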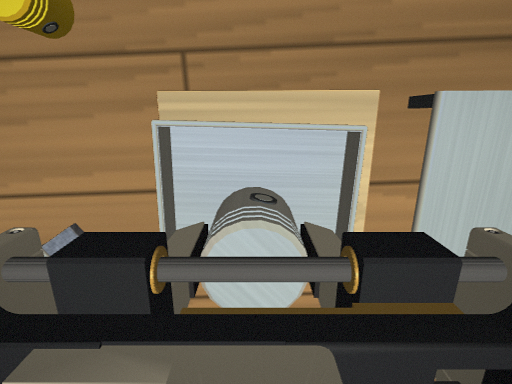

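The wrist view shows the tray's robot-side rim corners at (152,121) and (367,126), riser corners at (158,90) and (379,90), and the rack's deck corner at (437,92). The piston is upright in the grip.

Run:
```python
from h import *
import pickle
np.set_printoptions(precision=1,suppress=True)
m=pickle.load(open("w3.pkl","rb"))
a,b=ray(m,152,121,118)[:2],ray(m,367,126,118)[:2];d=(b-a)/np.linalg.norm(b-a)
print(a,b,np.linalg.norm(b-a),np.degrees(np.arctan2(*d[::-1])),"centre",(a+b)/2+65*np.array([d[1],-d[0]]))
a,b=ray(m,158,90,80)[:2],ray(m,379,90,80)[:2];d=b-a
print(a,b,np.linalg.norm(d),np.degrees(np.arctan2(*d[::-1])),ray(m,437,92,78),ray(m,414,254,78))
```

```text
[ 502.5 -226.8] [513.6 -43.6] 183.47644774331513 86.53612810485225 centre [ 572.9 -139.1]
[ 474.8 -230.7] [482.7 -19.5] 211.306607345921 87.83149032919175 [486.6  37.5  78. ] [661.1  37.4  78. ]
```

carry_out(plan=[{"tx":0,"ty":2,"tz":-15,"rx":0,"ry":0,"rz":0},{"tx":0,"ty":0,"tz":-25,"rx":0,"ry":0,"rz":0},{"tx":0,"ty":0,"tz":-20,"rx":0,"ry":0,"rz":0},{"tx":0,"ty":0,"tz":-15,"rx":0,"ry":0,"rz":0},{"tx":0,"ty":0,"tz":-6,"rx":0,"ry":0,"rz":0},{"tx":0,"ty":0,"tz":0,"rx":0,"ry":0,"rz":0},{"tx":0,"ty":0,"tz":0,"rx":0,"ry":0,"rz":0}])

```text
time: 7.35
tool_pos: [575.3, -140.4, 119.6]
tcp_rot: [-3.141, 0.001, 3.105]
contact_force: [0.8, 0.2, -3.7]
grip_width: 57.6
finger_force: 30.0
```

carry_out(plan=[{"tx":0,"ty":0,"tz":-1,"rx":0,"ry":0,"rz":0},{"tx":0,"ty":0,"tz":-1,"rx":0,"ry":0,"rz":0},{"tx":0,"ty":0,"tz":-1,"rx":0,"ry":0,"rz":0},{"tx":0,"ty":0,"tz":0,"rx":0,"ry":0,"rz":0}])

```text
time: 7.75
tool_pos: [574.8, -139.8, 115.8]
tcp_rot: [3.142, 0.0, 3.106]
contact_force: [-0.1, -0.4, -3.2]
grip_width: 57.6
finger_force: 30.0
```

carry_out(plan=[{"tx":0,"ty":0,"tz":-1,"rx":0,"ry":0,"rz":0},{"tx":0,"ty":0,"tz":-1,"rx":0,"ry":0,"rz":0},{"tx":0,"ty":0,"tz":0,"rx":0,"ry":0,"rz":0},{"tx":0,"ty":0,"tz":0,"rx":0,"ry":0,"rz":0}])

```text
time: 8.15
tool_pos: [574.8, -139.8, 113.7]
tcp_rot: [3.141, -0.0, 3.106]
contact_force: [-0.7, 0.2, -3.7]
grip_width: 57.6
finger_force: 30.0
```

carry_out(plan=[{"tx":0,"ty":0,"tz":-1,"rx":0,"ry":0,"rz":0},{"tx":0,"ty":0,"tz":0,"rx":0,"ry":0,"rz":0},{"tx":0,"ty":0,"tz":0,"rx":0,"ry":0,"rz":0}])

```text
time: 8.45
tool_pos: [575.0, -139.9, 113.0]
tcp_rot: [-3.142, 0.0, 3.106]
contact_force: [-0.6, 0.1, -1.7]
grip_width: 57.5
finger_force: 30.0
```

carry_out(plan=[{"tx":0,"ty":0,"tz":-0.5,"rx":0,"ry":0,"rz":0},{"tx":0,"ty":0,"tz":0,"rx":0,"ry":0,"rz":0},{"tx":0,"ty":0,"tz":0,"rx":0,"ry":0,"rz":0}])

```text
time: 8.75
tool_pos: [575.0, -139.9, 112.9]
tcp_rot: [-3.141, 0.001, 3.106]
contact_force: [-2.2, 0.6, 4.8]
grip_width: 57.5
finger_force: 30.0
```

carry_out(plan=[{"tx":0,"ty":0,"tz":0,"rx":0,"ry":0,"rz":0},{"tx":0,"ty":0,"tz":0,"rx":0,"ry":0,"rz":0},{"tx":0,"ty":0,"tz":0,"rx":0,"ry":0,"rz":0},{"tx":0,"ty":0,"tz":0,"rx":0,"ry":0,"rz":0},{"tx":0,"ty":0,"tz":0,"rx":0,"ry":0,"rz":0},{"tx":0,"ty":0,"tz":20,"rx":0,"ry":0,"rz":0},{"tx":0,"ty":0,"tz":40,"rx":0,"ry":0,"rz":0},{"tx":0,"ty":0,"tz":40,"rx":0,"ry":0,"rz":0},{"tx":0,"ty":0,"tz":30,"rx":0,"ry":0,"rz":0},{"tx":0,"ty":0,"tz":0,"rx":0,"ry":0,"rz":0}], gripper=0.1)

```text
time: 9.75
tool_pos: [576.9, -140.6, 247.3]
tcp_rot: [-3.139, 0.009, 3.106]
contact_force: [-0.3, 0.6, -0.1]
grip_width: 82.5
finger_force: 0.0
```

Run:
```python
from look import *
print(o["tool_pos"],o["tcp_rot"],o["contact_force"],o["grip_width"])
a=cv2.cvtColor(bot.capture("scene"),cv2.COLOR_RGB2BGR)[180:320,190:350]
b=cv2.cvtColor(im,cv2.COLOR_RGB2BGR)
cv2.imwrite("pics/p4.png",np.hstack([cv2.resize(a,None,fx=2.4,fy=2.4)[:330],cv2.resize(b,None,fx=.8,fy=.8)[:307].copy() if 0 else cv2.resize(b,(400,330))]))
```

```text
[ 575.81 -140.19  244.49] [-3.14  0.    3.11] [ 0.68 -0.38 -0.01] 82.70461371857752
```

View pics/p4.png

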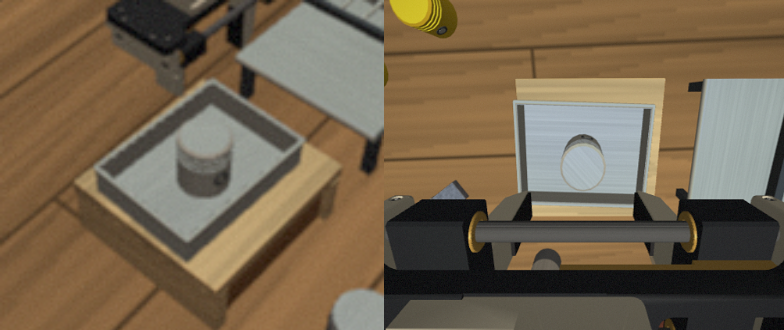

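The piston stands upright in the middle of the tray. Next I'll turn the gripper and go behind the tray.

carry_out(plan=[{"tx":-0.7,"ty":-10,"tz":0,"rx":0,"ry":0,"rz":-0.133},{"tx":-0.7,"ty":-10,"tz":0,"rx":0,"ry":0,"rz":-0.133},{"tx":-0.7,"ty":-10,"tz":0,"rx":0,"ry":0,"rz":-0.133},{"tx":-0.7,"ty":-10,"tz":0,"rx":0,"ry":0,"rz":-0.133},{"tx":-0.7,"ty":-10,"tz":0,"rx":0,"ry":0,"rz":-0.133},{"tx":-0.7,"ty":-10,"tz":0,"rx":0,"ry":0,"rz":-0.133},{"tx":-0.7,"ty":-10,"tz":0,"rx":0,"ry":0,"rz":-0.133},{"tx":-0.7,"ty":-10,"tz":0,"rx":0,"ry":0,"rz":-0.133},{"tx":-0.7,"ty":-10,"tz":0,"rx":0,"ry":0,"rz":-0.133},{"tx":-0.7,"ty":-10,"tz":0,"rx":0,"ry":0,"rz":-0.133},{"tx":-0.7,"ty":-12,"tz":0,"rx":0,"ry":0,"rz":-0.133},{"tx":-0.7,"ty":-12,"tz":0,"rx":0,"ry":0,"rz":-0.133}], gripper=0.3)

```text
time: 11.1
tool_pos: [565.8, -263.9, 240.0]
tcp_rot: [-3.138, -0.002, 1.504]
contact_force: [0.0, -0.3, -1.1]
grip_width: 64.2
finger_force: 0.0
```

carry_out(plan=[{"tx":0,"ty":0,"tz":0,"rx":0.125,"ry":-0.007,"rz":0},{"tx":0,"ty":0,"tz":0,"rx":0.125,"ry":-0.007,"rz":0},{"tx":0,"ty":0,"tz":0,"rx":0.125,"ry":-0.007,"rz":0},{"tx":0,"ty":0,"tz":0,"rx":0.125,"ry":-0.007,"rz":0},{"tx":0,"ty":0,"tz":0,"rx":0.125,"ry":-0.007,"rz":0},{"tx":0,"ty":0,"tz":0,"rx":0.125,"ry":-0.007,"rz":0},{"tx":0,"ty":0,"tz":0,"rx":0,"ry":0,"rz":0},{"tx":0,"ty":0,"tz":0,"rx":0,"ry":0,"rz":0},{"tx":0,"ty":0,"tz":0,"rx":0,"ry":0,"rz":0}])

```text
time: 12.0
tool_pos: [566.8, -263.1, 242.7]
tcp_rot: [-3.138, -0.749, 1.51]
contact_force: [-0.0, -0.8, 0.7]
grip_width: 64.0
finger_force: 0.0
```

```bash
cat > st.py <<'E'
from plant import bot
import numpy as np
from scipy.spatial.transform import Rotation as Ro
np.set_printoptions(precision=2,suppress=True)
o=bot.get_obs();R=Ro.from_euler("xyz",o["tcp_rot"]).as_matrix()
print(o["time"],"pos",o["tool_pos"],"j",o["joint_positions"],"w",o["grip_width"],"F",o["contact_force"])
print("lean",np.degrees(np.arccos(-R[2,2])),"ydir",np.degrees(np.arctan2(R[1,1],R[0,1])),R[2,1],"zdir",R[:,2])
E
python3 st.py
```

```text
12.0 pos [ 566.8  -263.08  242.67] j [-0.82  0.79  0.93  0.56  1.93 -0.69] w 63.98352297138721 F [-0.02 -0.78  0.68]
lean 42.88853532923295 ydir -3.360512892420374 -0.002786587685495112 zdir [ 0.04  0.68 -0.73]
```

carry_out(plan=[{"tx":0,"ty":0,"tz":-30,"rx":0,"ry":0,"rz":0},{"tx":0,"ty":0,"tz":-40,"rx":0,"ry":0,"rz":0},{"tx":0,"ty":0,"tz":-40,"rx":0,"ry":0,"rz":0},{"tx":0,"ty":0,"tz":-25,"rx":0,"ry":0,"rz":0},{"tx":0,"ty":0,"tz":-10,"rx":0,"ry":0,"rz":0},{"tx":0,"ty":0,"tz":-3,"rx":0,"ry":0,"rz":0},{"tx":0,"ty":0,"tz":0,"rx":0,"ry":0,"rz":0},{"tx":0,"ty":0,"tz":0,"rx":0,"ry":0,"rz":0}])

```text
time: 12.8
tool_pos: [567.2, -264.2, 96.1]
tcp_rot: [-3.141, -0.749, 1.511]
contact_force: [-0.6, -0.3, -0.5]
grip_width: 63.9
finger_force: 0.0
```

```bash
python3 st.py
python3 - <<'E'
from look import *
import pickle;pickle.dump(m,open("w5.pkl","wb"))
a=cv2.cvtColor(bot.capture("side"),cv2.COLOR_RGB2BGR)[120:260,200:400]
cv2.imwrite("pics/p5.png",np.vstack([cv2.resize(a,(400,280)),cv2.resize(cv2.cvtColor(im,cv2.COLOR_RGB2BGR),(400,300))]))
E
```

```text
12.8 pos [ 567.18 -264.25   96.15] j [-0.82  0.92  1.08  0.52  1.69 -0.84] w 63.92447471020444 F [-0.58 -0.28 -0.5 ]
lean 42.8967537009416 ydir -3.3981689656784084 -0.0007949157616149449 zdir [ 0.04  0.68 -0.73]
```

View pics/p5.png

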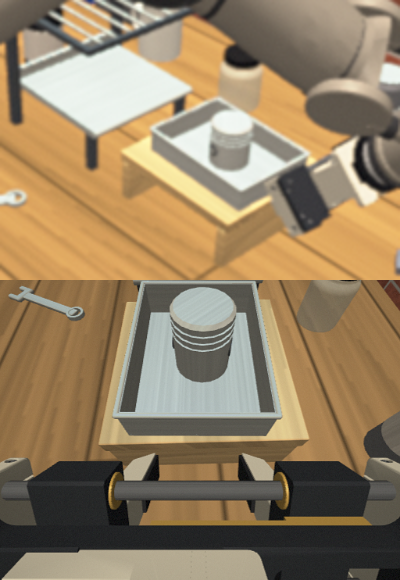

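carry_out(plan=[{"tx":0.4,"ty":7,"tz":-1,"rx":0,"ry":0,"rz":0},{"tx":0.4,"ty":7,"tz":0,"rx":0,"ry":0,"rz":0},{"tx":0.2,"ty":4,"tz":0,"rx":0,"ry":0,"rz":0},{"tx":0.1,"ty":2,"tz":0,"rx":0,"ry":0,"rz":0},{"tx":0.1,"ty":2,"tz":0,"rx":0,"ry":0,"rz":0},{"tx":0.1,"ty":2,"tz":0,"rx":0,"ry":0,"rz":0},{"tx":0.1,"ty":2,"tz":0,"rx":0,"ry":0,"rz":0},{"tx":0.1,"ty":2,"tz":0,"rx":0,"ry":0,"rz":0}])

```text
time: 13.75
tool_pos: [568.0, -236.5, 93.1]
tcp_rot: [-3.138, -0.75, 1.508]
contact_force: [-0.5, -5.5, 0.8]
grip_width: 64.0
finger_force: 2.3
```

carry_out(plan=[{"tx":0.2,"ty":3,"tz":0,"rx":0,"ry":0,"rz":0},{"tx":0.2,"ty":3,"tz":0,"rx":0,"ry":0,"rz":0},{"tx":0.2,"ty":3,"tz":0,"rx":0,"ry":0,"rz":0},{"tx":0.2,"ty":3,"tz":0,"rx":0,"ry":0,"rz":0},{"tx":0.2,"ty":3,"tz":0,"rx":0,"ry":0,"rz":0}])

```text
time: 14.25
tool_pos: [569.0, -220.6, 93.2]
tcp_rot: [-3.137, -0.751, 1.508]
contact_force: [-0.3, -4.3, 0.8]
grip_width: 64.2
finger_force: 2.0
```

carry_out(plan=[{"tx":0.3,"ty":5,"tz":0,"rx":0,"ry":0,"rz":0.001},{"tx":0.3,"ty":5,"tz":0,"rx":0,"ry":0,"rz":0.001},{"tx":0.3,"ty":5,"tz":0,"rx":0,"ry":0,"rz":0.001},{"tx":0.3,"ty":5,"tz":0,"rx":0,"ry":0,"rz":0.001},{"tx":0.3,"ty":5,"tz":0,"rx":0,"ry":0,"rz":0.001},{"tx":0.3,"ty":5,"tz":0,"rx":0,"ry":0,"rz":0.001},{"tx":0.3,"ty":5,"tz":0,"rx":0,"ry":0,"rz":0.001},{"tx":0.3,"ty":5,"tz":0,"rx":0,"ry":0,"rz":0.001},{"tx":0.3,"ty":5,"tz":0,"rx":0,"ry":0,"rz":0.001},{"tx":0.3,"ty":5,"tz":0,"rx":0,"ry":0,"rz":0.001},{"tx":0.3,"ty":5,"tz":0,"rx":0,"ry":0,"rz":0.001},{"tx":0.3,"ty":5,"tz":0,"rx":0,"ry":0,"rz":0.001}])

```text
time: 15.45
tool_pos: [572.6, -160.4, 93.2]
tcp_rot: [-3.137, -0.751, 1.52]
contact_force: [1.0, -4.2, -0.4]
grip_width: 64.6
finger_force: 1.9
```

carry_out(plan=[{"tx":0.2,"ty":4,"tz":0,"rx":0,"ry":0,"rz":0.001},{"tx":0.2,"ty":4,"tz":0,"rx":0,"ry":0,"rz":0.001},{"tx":0.2,"ty":4,"tz":0,"rx":0,"ry":0,"rz":0.001},{"tx":0.2,"ty":4,"tz":0,"rx":0,"ry":0,"rz":0.001},{"tx":0.2,"ty":4,"tz":0,"rx":0,"ry":0,"rz":0.001},{"tx":0.2,"ty":4,"tz":0,"rx":0,"ry":0,"rz":0.001},{"tx":0.2,"ty":4,"tz":0,"rx":0,"ry":0,"rz":0.001},{"tx":0.2,"ty":4,"tz":0,"rx":0,"ry":0,"rz":0.001},{"tx":0.2,"ty":4,"tz":0,"rx":0,"ry":0,"rz":0.001},{"tx":0.2,"ty":4,"tz":0,"rx":0,"ry":0,"rz":0.001},{"tx":0.2,"ty":4,"tz":0,"rx":0,"ry":0,"rz":0},{"tx":0.2,"ty":4,"tz":0,"rx":0,"ry":0,"rz":0}])

```text
time: 16.65
tool_pos: [575.0, -112.6, 93.4]
tcp_rot: [-3.137, -0.751, 1.53]
contact_force: [0.2, -4.7, 2.1]
grip_width: 64.2
finger_force: 2.6
```

```bash
python3 st.py
python3 - <<'E'
from look import *
a=cv2.cvtColor(bot.capture("side"),cv2.COLOR_RGB2BGR)[90:230,190:390]
b=cv2.cvtColor(bot.capture("scene"),cv2.COLOR_RGB2BGR)[120:290,210:410]
w=cv2.cvtColor(im,cv2.COLOR_RGB2BGR)
cv2.imwrite("pics/p6.png",np.vstack([np.hstack([cv2.resize(a,(400,280)),cv2.resize(b,(400,280))]),np.hstack([cv2.resize(w,(400,300)),np.zeros((300,400,3),np.uint8)])]))
E
```

```text
16.65 pos [ 575.04 -112.65   93.39] j [-0.64  0.8   1.36  0.6   1.49 -0.81] w 64.23616295610239 F [ 0.15 -4.65  2.06]
lean 43.03163237813867 ydir -2.1659314821717164 -0.00313935883711719 zdir [ 0.02  0.68 -0.73]
```

View pics/p6.png

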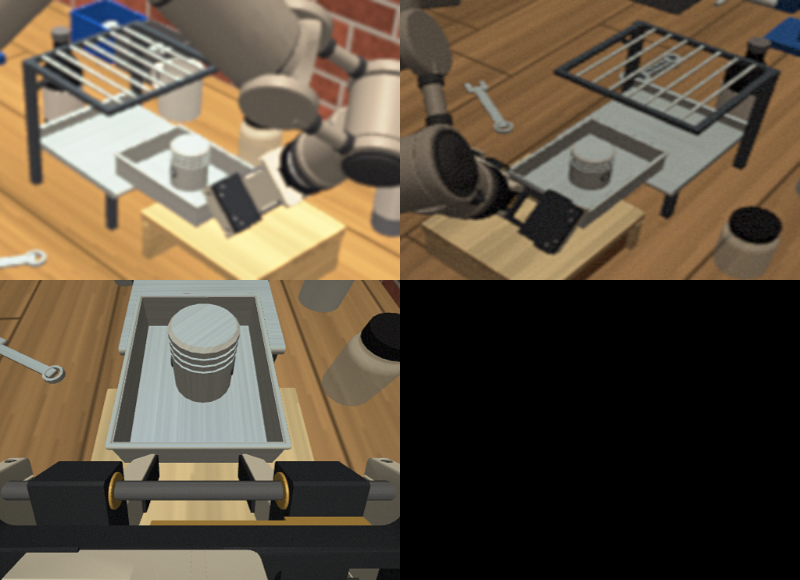

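carry_out(plan=[{"tx":0.3,"ty":5,"tz":0,"rx":0,"ry":0,"rz":0},{"tx":0.3,"ty":5,"tz":0,"rx":0,"ry":0,"rz":0},{"tx":0.3,"ty":5,"tz":0,"rx":0,"ry":0,"rz":0},{"tx":0.3,"ty":5,"tz":0,"rx":0,"ry":0,"rz":0},{"tx":0.3,"ty":5,"tz":0,"rx":0,"ry":0,"rz":0},{"tx":0.3,"ty":5,"tz":0,"rx":0,"ry":0,"rz":0},{"tx":0.3,"ty":5,"tz":0,"rx":0,"ry":0,"rz":0},{"tx":0.3,"ty":5,"tz":0,"rx":0,"ry":0,"rz":0},{"tx":0.3,"ty":5,"tz":0,"rx":0,"ry":0,"rz":0},{"tx":0.3,"ty":5,"tz":0,"rx":0,"ry":0,"rz":0},{"tx":0.3,"ty":5,"tz":0,"rx":0,"ry":0,"rz":0},{"tx":0.3,"ty":5,"tz":0,"rx":0,"ry":0,"rz":0}])

```text
time: 18.05
tool_pos: [578.7, -53.1, 93.3]
tcp_rot: [-3.137, -0.751, 1.53]
contact_force: [0.5, -4.9, 2.4]
grip_width: 64.3
finger_force: 2.5
```

carry_out(plan=[{"tx":0.2,"ty":4,"tz":0,"rx":0,"ry":0,"rz":0},{"tx":0.2,"ty":4,"tz":0,"rx":0,"ry":0,"rz":0},{"tx":0.2,"ty":4,"tz":0,"rx":0,"ry":0,"rz":0},{"tx":0.2,"ty":4,"tz":0,"rx":0,"ry":0,"rz":0},{"tx":0.2,"ty":4,"tz":0,"rx":0,"ry":0,"rz":0},{"tx":0.2,"ty":4,"tz":0,"rx":0,"ry":0,"rz":0},{"tx":0.2,"ty":4,"tz":0,"rx":0,"ry":0,"rz":0},{"tx":0.2,"ty":4,"tz":0,"rx":0,"ry":0,"rz":0},{"tx":0.2,"ty":4,"tz":0,"rx":0,"ry":0,"rz":0},{"tx":0.2,"ty":4,"tz":0,"rx":0,"ry":0,"rz":0},{"tx":0.2,"ty":4,"tz":0,"rx":0,"ry":0,"rz":0},{"tx":0.2,"ty":4,"tz":0,"rx":0,"ry":0,"rz":0}])

```text
time: 19.25
tool_pos: [581.1, -4.7, 93.5]
tcp_rot: [-3.138, -0.751, 1.53]
contact_force: [-0.4, -4.6, 1.9]
grip_width: 64.0
finger_force: 2.7
```

```bash
python3 st.py
python3 - <<'E'
from look import *
import pickle;pickle.dump(m,open("w7.pkl","wb"))
a=cv2.cvtColor(bot.capture("side"),cv2.COLOR_RGB2BGR)[90:230,190:390]
b=cv2.cvtColor(bot.capture("scene"),cv2.COLOR_RGB2BGR)[120:260,230:430]
w=cv2.cvtColor(im,cv2.COLOR_RGB2BGR)
cv2.imwrite("pics/p7.png",np.hstack([np.vstack([cv2.resize(a,(288,200)),cv2.resize(b,(288,200))]),cv2.resize(w[:,:],(512,400))]))
E
```

```text
19.25 pos [581.09  -4.66  93.46] j [-0.49  0.74  1.5   0.68  1.35 -0.76] w 64.03492884664674 F [-0.4  -4.57  1.88]
lean 43.03334708513802 ydir -2.1667638883116767 -0.0029671434941591635 zdir [ 0.02  0.68 -0.73]
```

View pics/p7.png

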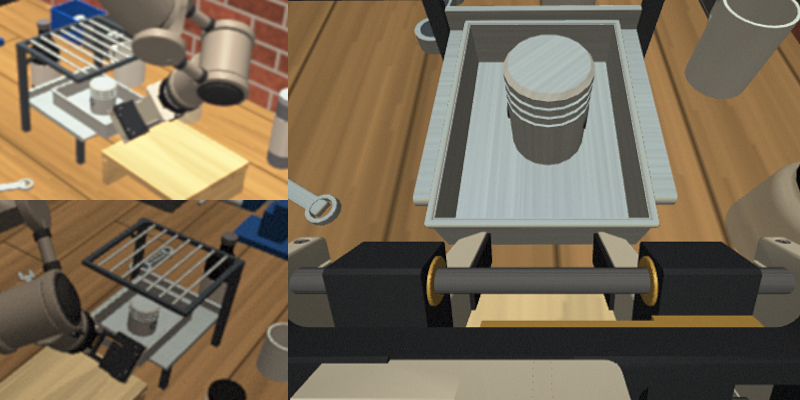

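carry_out(plan=[{"tx":0.2,"ty":3,"tz":0,"rx":0,"ry":0,"rz":0},{"tx":0.2,"ty":3,"tz":0,"rx":0,"ry":0,"rz":0},{"tx":0.2,"ty":3,"tz":0,"rx":0,"ry":0,"rz":0},{"tx":0.2,"ty":3,"tz":0,"rx":0,"ry":0,"rz":0},{"tx":0.2,"ty":3,"tz":0,"rx":0,"ry":0,"rz":0},{"tx":0.2,"ty":3,"tz":0,"rx":0,"ry":0,"rz":0},{"tx":0.2,"ty":3,"tz":0,"rx":0,"ry":0,"rz":0},{"tx":0.2,"ty":3,"tz":0,"rx":0,"ry":0,"rz":0},{"tx":0.2,"ty":3,"tz":0,"rx":0,"ry":0,"rz":0},{"tx":0.2,"ty":3,"tz":0,"rx":0,"ry":0,"rz":0},{"tx":0.2,"ty":3,"tz":0,"rx":0,"ry":0,"rz":0},{"tx":0.1,"ty":2,"tz":0,"rx":0,"ry":0,"rz":0}])

```text
time: 20.65
tool_pos: [583.4, 29.8, 93.4]
tcp_rot: [-3.138, -0.751, 1.53]
contact_force: [0.1, -6.4, 3.1]
grip_width: 64.1
finger_force: 3.0
```

carry_out(plan=[{"tx":0,"ty":1.5,"tz":0,"rx":0,"ry":0,"rz":0},{"tx":0,"ty":1.5,"tz":0,"rx":0,"ry":0,"rz":0},{"tx":0,"ty":1.5,"tz":0,"rx":0,"ry":0,"rz":0},{"tx":0,"ty":1.5,"tz":0,"rx":0,"ry":0,"rz":0}])

```text
time: 21.05
tool_pos: [583.5, 35.7, 93.4]
tcp_rot: [-3.138, -0.751, 1.53]
contact_force: [0.2, -7.2, 1.4]
grip_width: 64.3
finger_force: 3.0
```

carry_out(plan=[{"tx":0,"ty":1.5,"tz":0,"rx":0,"ry":0,"rz":0},{"tx":0,"ty":1.5,"tz":0,"rx":0,"ry":0,"rz":0},{"tx":0,"ty":1,"tz":0,"rx":0,"ry":0,"rz":0}])

```text
time: 21.35
tool_pos: [583.5, 39.7, 93.4]
tcp_rot: [-3.138, -0.751, 1.53]
contact_force: [-0.4, -5.5, 3.0]
grip_width: 64.1
finger_force: 2.9
```

carry_out(plan=[{"tx":0,"ty":1,"tz":0,"rx":0,"ry":0,"rz":0},{"tx":0,"ty":1,"tz":0,"rx":0,"ry":0,"rz":0}])

```text
time: 21.55
tool_pos: [583.5, 41.7, 93.4]
tcp_rot: [-3.138, -0.751, 1.53]
contact_force: [-0.5, -5.8, 3.1]
grip_width: 64.4
finger_force: 2.9
```

carry_out(plan=[{"tx":0,"ty":1,"tz":0,"rx":0,"ry":0,"rz":0},{"tx":0,"ty":1,"tz":0,"rx":0,"ry":0,"rz":0}])

```text
time: 21.75
tool_pos: [583.6, 43.6, 93.4]
tcp_rot: [-3.138, -0.751, 1.53]
contact_force: [-0.0, -5.3, 2.5]
grip_width: 64.3
finger_force: 2.9
```

carry_out(plan=[{"tx":0,"ty":1,"tz":0,"rx":0,"ry":0,"rz":0},{"tx":0,"ty":0,"tz":0,"rx":0,"ry":0,"rz":0}])

```text
time: 21.95
tool_pos: [583.5, 44.8, 93.4]
tcp_rot: [-3.138, -0.751, 1.53]
contact_force: [-0.2, -5.7, 3.0]
grip_width: 64.0
finger_force: 2.6
```

carry_out(plan=[{"tx":0,"ty":1,"tz":0,"rx":0,"ry":0,"rz":0},{"tx":0,"ty":0,"tz":0,"rx":0,"ry":0,"rz":0}])

```text
time: 22.15
tool_pos: [583.6, 45.4, 93.4]
tcp_rot: [-3.138, -0.75, 1.53]
contact_force: [-0.4, -6.4, 2.8]
grip_width: 64.2
finger_force: 3.4
```

carry_out(plan=[{"tx":0,"ty":1,"tz":0,"rx":0,"ry":0,"rz":0},{"tx":0,"ty":0,"tz":0,"rx":0,"ry":0,"rz":0}])

```text
time: 22.35
tool_pos: [583.7, 45.7, 93.4]
tcp_rot: [-3.139, -0.749, 1.53]
contact_force: [-1.3, -11.0, 4.0]
grip_width: 64.2
finger_force: 5.1
```

carry_out(plan=[{"tx":0,"ty":1,"tz":0,"rx":0,"ry":0,"rz":0},{"tx":0,"ty":0,"tz":0,"rx":0,"ry":0,"rz":0}])

```text
time: 22.55
tool_pos: [584.0, 45.9, 93.4]
tcp_rot: [-3.14, -0.748, 1.53]
contact_force: [-1.1, -12.5, 3.5]
grip_width: 64.1
finger_force: 6.7
```

```bash
python3 st.py
python3 - <<'E'
from look import *
import pickle;pickle.dump(m,open("w8.pkl","wb"))
w=cv2.cvtColor(im,cv2.COLOR_RGB2BGR)
cv2.imwrite("pics/p8.png",cv2.resize(w[:290],None,fx=1.56,fy=1.56,interpolation=cv2.INTER_CUBIC))
E
```

```text
22.55 pos [583.96  45.92  93.4 ] j [-0.42  0.72  1.54  0.72  1.29 -0.73] w 64.14390389735685 F [ -1.08 -12.52   3.54]
lean 42.85275129508429 ydir -2.2455676120785957 -0.0012850427936337283 zdir [ 0.03  0.68 -0.73]
```

carry_out(plan=[{"tx":0,"ty":1,"tz":0,"rx":0,"ry":0,"rz":0},{"tx":0,"ty":0.5,"tz":0,"rx":0,"ry":0,"rz":0},{"tx":0,"ty":0,"tz":0,"rx":0,"ry":0,"rz":0}])

```text
time: 22.95
tool_pos: [584.4, 46.3, 93.4]
tcp_rot: [3.141, -0.746, 1.531]
contact_force: [-1.4, -18.3, 5.9]
grip_width: 64.0
finger_force: 9.2
```

View pics/p8.png

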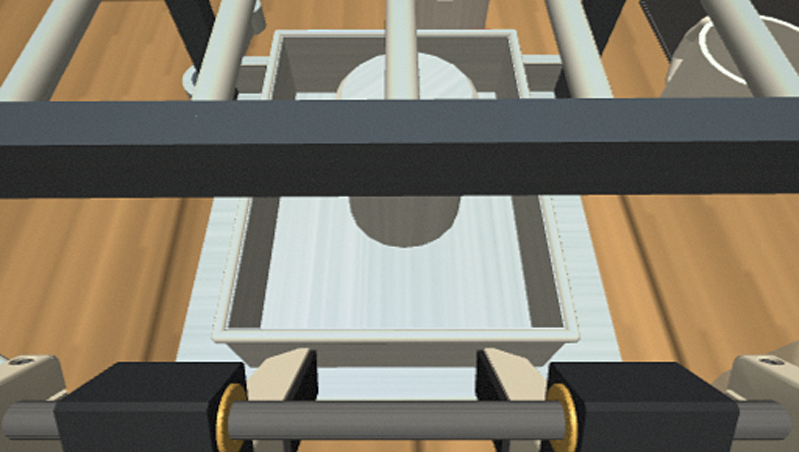

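The wrist view shows the tray's rear rim level at about row 335, parallel to the shelf bar. The far end is against the stop near row 60, and the piston is upright. Backing straight off.

carry_out(plan=[{"tx":0,"ty":-2,"tz":0,"rx":0,"ry":0,"rz":0},{"tx":0,"ty":-3,"tz":0,"rx":0,"ry":0,"rz":0},{"tx":0,"ty":-6,"tz":0,"rx":0,"ry":0,"rz":0},{"tx":-1,"ty":-15,"tz":0,"rx":0,"ry":0,"rz":0},{"tx":-1,"ty":-25,"tz":0,"rx":0,"ry":0,"rz":0},{"tx":-1,"ty":-30,"tz":2,"rx":0,"ry":0,"rz":0},{"tx":-1,"ty":-30,"tz":5,"rx":0,"ry":0,"rz":0},{"tx":-1,"ty":-30,"tz":15,"rx":0,"ry":0,"rz":0},{"tx":0,"ty":-15,"tz":15,"rx":0,"ry":0,"rz":0},{"tx":0,"ty":0,"tz":0,"rx":0,"ry":0,"rz":0},{"tx":0,"ty":0,"tz":0,"rx":0,"ry":0,"rz":0}])

```text
time: 24.05
tool_pos: [577.9, -106.3, 129.7]
tcp_rot: [-3.136, -0.752, 1.529]
contact_force: [-0.3, 0.0, -0.0]
grip_width: 64.7
finger_force: 0.0
```

```bash
python3 st.py
python3 - <<'E'
from look import *
b=cv2.cvtColor(bot.capture("scene"),cv2.COLOR_RGB2BGR)[120:250,270:420]
w=cv2.cvtColor(im,cv2.COLOR_RGB2BGR)
import pickle;pickle.dump(m,open("w9.pkl","wb"))
cv2.imwrite("pics/p9.png",np.vstack([cv2.resize(b,(346,300),interpolation=cv2.INTER_CUBIC),np.zeros((0,346,3),np.uint8)]) if 0 else np.hstack([cv2.resize(b,(346,300),interpolation=cv2.INTER_CUBIC),w[:300,40:490]]))
E
```

```text
24.05 pos [ 577.89 -106.32  129.73] j [-0.63  0.75  1.34  0.6   1.54 -0.77] w 64.73472949389982 F [-0.31  0.02 -0.02]
lean 43.06880436295106 ydir -2.1810046793516307 -0.004018735204053603 zdir [ 0.02  0.68 -0.73]
```

View pics/p9.png

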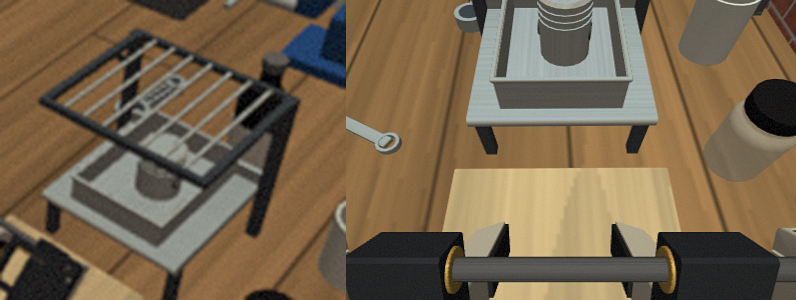

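The wrist view shows the tray on the deck with its rear rim from (492,83) to (632,80), the entrance edge from (467,124) to (657,124), and the piston upright. One squareness check.

Run:
```python
from h import *
import pickle,cv2
m=pickle.load(open("w9.pkl","rb"))
f=lambda x,y,z:ray(m,x-306,y,z)[:2]
for n,a,b,z in(("rim",(492,83),(632,80),116),("base",(497,108),(627,106),78),("ent",(467,124),(657,124),78),("riser",(455,168),(668,168),80)):
    p,q=f(*a,z),f(*b,z);d=q-p;print(n,p.round(1),q.round(1),np.linalg.norm(d).round(1),np.degrees(np.arctan2(d[1],d[0])).round(2))
```

```text
rim [520.5  50.7] [651.5  49. ] 131.0 -0.72
base [516.8  56.5] [655.7  53.5] 138.9 -1.24
ent [487.3  35.8] [682.8  27.7] 195.7 -2.38
riser [483.  -18.6] [681.6 -26.6] 198.8 -2.32
```

Run:
```python
from h import *
import pickle,cv2
m=pickle.load(open("w9.pkl","rb"))
im=cv2.GaussianBlur(cv2.imread("pics/p9.png",0).astype(float),(9,1),0)
g=np.abs(np.diff(im,axis=0))
def fit(x0,x1,y0,y1,z,n):
    xs=np.arange(x0,x1);w=g[y0:y1,x0:x1]**3
    r=(w*(np.arange(y0,y1)+.5)[:,None]).sum(0)/w.sum(0)
    k=np.ones(len(xs),bool)
    for _ in range(4):
        c=np.polyfit(xs[k],r[k],1);e=r-np.polyval(c,xs);k=abs(e)<max(.3,1.5*e[k].std())
    p,q=[ray(m,x-306,np.polyval(c,x),z) for x in(x0,x1)];d=q-p
    print(n,c.round(4),e[k].std().round(2),k.sum(),"deg",np.degrees(np.arctan2(d[1],d[0])).round(2),p.round(1))
fit(500,620,104,112,78,"base");fit(498,625,79,87,115,"rimlow");fit(475,650,121,130,78,"ent");fit(465,660,163,172,80,"riser")
```

```text
base [-9.100000e-03  1.132037e+02] 0.08 120 deg -1.72 [520.1  55.4  78. ]
rimlow [-5.9000e-03  8.3652e+01] 0.05 127 deg -1.98 [525.6  54.6 115. ]
ent [5.100000e-03 1.216395e+02] 0.15 109 deg -2.76 [495.6  35.4  78. ]
riser [-6.100000e-03  1.712265e+02] 0.16 195 deg -1.9 [492.4 -19.4  80. ]
```

```bash
python3 -c "
from plant import bot
print(bot.close_job())"
```

```text
the job is handed in; nothing more can be done
None
```

The job is done and handed in at about 24 s: the piston stands upright in the middle of the tray, which sits against the rack's stop under the shelf, square to within about 1° by camera. The gripper is backed off and touching nothing.

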